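# Lay up the coffee tray: each cup on its own saucer

### The job

Lay up the serving tray for table service: stand each of the four china cups from the black rubber mat upright in the middle of its own saucer, the one of the same colour and the matching size (small espresso cups on small saucers, large flat-white cups on large ones). Set the cups down gently, never letting one drop. Leave the saucers lying where they are, and leave the steel milk jug and the lidded takeaway cup standing where they are on the mat.

Things in the scene. Friction and masses are not known exactly. Their poses are not given: they have to be found in the camera images.
- small_white_cup_center (a point): small (espresso) white china cup, empty, open at the top, standing upright on the black rubber mat: 54 mm outside diameter (its upper half is a straight cylinder, below it narrows to a 36 mm foot), 52 mm high, wall 4 mm, about 130 g. A loop handle sticks out to 53 mm from the cup's axis along this frame's -x; at the start it points along the base frame's -x, to within 45 degrees. Point: on the cup's axis, half-way up (26 mm above its foot); z is up along the axis.
- small_blue_cup_center (a point): small (espresso) blue china cup, empty, open at the top, standing upright on the black rubber mat: 54 mm outside diameter (its upper half is a straight cylinder, below it narrows to a 36 mm foot), 52 mm high, wall 4 mm, about 130 g. A loop handle sticks out to 53 mm from the cup's axis along this frame's -x; at the start it points along the base frame's -x, to within 45 degrees. Point: on the cup's axis, half-way up (26 mm above its foot); z is up along the axis.
- large_white_cup_center (a point): large (flat-white) white china cup, empty, open at the top, standing upright on the black rubber mat: 66 mm outside diameter (its upper half is a straight cylinder, below it narrows to a 44 mm foot), 66 mm high, wall 4 mm, about 210 g. A loop handle sticks out to 59 mm from the cup's axis along this frame's -x; at the start it points along the base frame's -x, to within 45 degrees. Point: on the cup's axis, half-way up (33 mm above its foot); z is up along the axis.
- large_blue_cup_center (a point): large (flat-white) blue china cup, empty, open at the top, standing upright on the black rubber mat: 66 mm outside diameter (its upper half is a straight cylinder, below it narrows to a 44 mm foot), 66 mm high, wall 4 mm, about 210 g. A loop handle sticks out to 59 mm from the cup's axis along this frame's -x; at the start it points along the base frame's -x, to within 45 degrees. Point: on the cup's axis, half-way up (33 mm above its foot); z is up along the axis.
- small_white_saucer: small white china saucer, 112 mm across and 16 mm high, lying loose on the wooden tray; in its middle a flat well 62 mm across whose floor is 5 mm above the origin, from there it rises to the rim. Origin: centre of its underside, z up.
- small_blue_saucer: small blue china saucer, 112 mm across and 16 mm high, lying loose on the wooden tray; in its middle a flat well 62 mm across whose floor is 5 mm above the origin, from there it rises to the rim. Origin: centre of its underside, z up.
- large_white_saucer: large white china saucer, 138 mm across and 16 mm high, lying loose on the wooden tray; in its middle a flat well 70 mm across whose floor is 5 mm above the origin, from there it rises to the rim. Origin: centre of its underside, z up.
- large_blue_saucer: large blue china saucer, 138 mm across and 16 mm high, lying loose on the wooden tray; in its middle a flat well 70 mm across whose floor is 5 mm above the origin, from there it rises to the rim. Origin: centre of its underside, z up.
- milk_jug_center (a point): bystander: small steel milk jug on the mat, 66 mm across, 72 mm high, handle along -x to 54 mm from the axis. Point: on its axis, 36 mm above its foot.
- takeaway_cup_center (a point): bystander: small brown card takeaway cup with black lid on the mat, no handle, 62 mm across, 72 mm high. Point: on its axis, 36 mm above its foot.
There are look-alikes about, which are no part of the job. Leave any green or pink look-alike of the part that bears large_blue_cup_center alone.

How it is judged (in metres and radians):
At the end, for the whole second after the job is handed in: Each cup stands at rest in the well of the saucer of its colour and size: within 10 mm of its centre, height within 4 mm, upright within 0.1 rad; saucers flat (0.1 rad) and within 25 mm of where they lay; milk jug and takeaway cup upright (0.2 rad) and within 25 mm of where they stood (horizontal distance between small_white_cup_center and small_white_saucer below 0.01 m and z of small_white_cup_center in the frame of small_white_saucer between 0.027 and 0.035 m and angle between each of small_white_cup_center, small_white_saucer, small_blue_cup_center, small_blue_saucer, large_white_cup_center, large_white_saucer, large_blue_cup_center, large_blue_saucer's own z axis and vertical below 0.1 rad and linear speed of each of small_white_cup, small_blue_cup, large_white_cup, large_blue_cup below 0.02 m/s and angular speed of each of small_white_cup, small_blue_cup, large_white_cup, large_blue_cup below 0.2 rad/s and distance of each of small_white_saucer, small_blue_saucer, large_white_saucer, large_blue_saucer, milk_jug_center, takeaway_cup_center from where it was at the start of the episode below 0.025 m and horizontal distance between small_blue_cup_center and small_blue_saucer below 0.01 m and z of small_blue_cup_center in the frame of small_blue_saucer between 0.027 and 0.035 m and horizontal distance between large_white_cup_center and large_white_saucer below 0.01 m and z of large_white_cup_center in the frame of large_white_saucer between 0.034 and 0.042 m and horizontal distance between large_blue_cup_center and large_blue_saucer below 0.01 m and z of large_blue_cup_center in the frame of large_blue_saucer between 0.034 and 0.042 m and angle between each of milk_jug_center, takeaway_cup_center's own z axis and vertical below 0.2 rad); the robot touches nothing.
It fails at once if a cup is dropped: it moves faster than 0.5 m/s while the fingers do not touch it ((linear speed of small_white_cup above 0.5 m/s and contact force between small_white_cup and the fingers below 0.05 N) or (linear speed of small_blue_cup above 0.5 m/s and contact force between small_blue_cup and the fingers below 0.05 N) or (linear speed of large_white_cup above 0.5 m/s and contact force between large_white_cup and the fingers below 0.05 N) or (linear speed of large_blue_cup above 0.5 m/s and contact force between large_blue_cup and the fingers below 0.05 N)).
It fails at once if the milk jug or the takeaway cup is shifted by more than 25 mm or tipped over (distance of any of milk_jug_center, takeaway_cup_center from where it was at the start of the episode above 0.025 m or angle between any of milk_jug_center, takeaway_cup_center's own z axis and vertical above 0.5 rad).
It also fails if it takes over 128 s, if anything falls off the work surface, if the arm or the gripper's body presses on something with over 40 N, if the wrist force passes 120 N, or if a joint passes its speed limit or range.

### The arm

A 6-joint arm with a two-finger parallel gripper is mounted at the origin on the work surface. World frame = base frame: x ahead of the robot, y to its left, z up, the work surface at z = 0. Lengths are in m, angles in degrees, forces in N, time in s.
With the tool pointing down it reaches from about 0.25 to 0.8 m from the base axis. Payload 8.5 kg.
Tool frame: the origin (TCP) lies between the finger pads; the fingertips stand ahead of it and the grasp point (between the pads) lies 11 mm behind it (robot.tip_extent is the z of the fingertips in the tool frame, in m); z points along the fingers, x is the direction in which the jaws open and shut, and the axes are right-handed (so a half turn about z gives the same grasp; the last joint's range is limited). The gripper opens to 85 mm and grips with 20 to 120 N. Pads are 22 mm wide; open, the fingers measure 114 mm over their backs; the gripper's body (76 mm by 85 mm) begins 54 mm behind the grasp point. The pads swing forward as they close: fully open they stand 13 mm farther back than shut.
Start: joints at [63.713, 13.648, -0.773, 75.585, 0, 90], TCP at [0.232, 0.471, 0.239] pointing down, gripper open.
Joint ranges: [-152.45, 152.45], [-59.26, 108.67], [-65.41, 83.53], [-104.44, 129.93], [-82.83, 76.93], [-180, 180]. Speed limits (degrees/s): [127.2, 127.2, 159.86, 180, 180, 180].

### API

Orientations are given as a 3x3 rotation matrix whose columns are the frame's x, y, z axes.
In Python, from cell import monitor, viewer, robot, models gives the robot as it stands. The module is installed in compiled form; this text tells all that it offers.
- The arm moves only by the tool servo_tool, never from a script. Its argument "commands" is one flat list of numbers, 5 for each row, row after row: the shift along the tool's x, y, z in cm, then the turn about the tool's z in degrees, then the closure, from -1 (fully open) to 1 (shut). A call has 1 to 10 rows; each row is the pose to reach, as a shift and turn from the pose commanded when the call began, along the tool's axes at that moment; what a row does not reach only later rows make up. A row lasts 1/12 s, in which the tool goes at most 41.7 mm and 7.16 degrees, less where a joint would pass 70% of its speed; a pose out of reach is approached as far as the arm can. A call with a gripper value outside its range is refused whole. The fingers move at their own pace and stop on an object; "grip_force" is the grip in N (left out, the last holds). Time passes only in rows, so rows that repeat a pose let the fingers close. It gives the time, the measured TCP pose, the force and the opening at its end, in the units of the state.
- monitor.sense(): the state, without advancing time (a new reading comes with each control period).
- viewer.capture(name): name is "scene" or "top" or "wrist"; returns (picture, depth): 400x640x3 uint8, red, green, blue; 400x640 float32, m along the optical axis (not along the pixel's ray), 0 where there is no reading.
- viewer.calibration(name): a dict with "mtx" (3x3 intrinsics, pixels), "origin" and "rotation" of the camera in the world. Camera axes: x right, y down, z forward; pixel columns grow to the right and rows downward; lengths in m; the calibration is good to about 2 mm. A picture is of the moment at which its call begins: read the wrist's pose just before it. calibration takes no time and is no camera call; for the wrist camera it gives the pose at the moment of the call.
- robot.finish_job(): hands the job in, once; it reports no verdict.
Trained networks look in the newest picture that a camera, given by its name, has taken for a name from the list of things; names that differ only in an ending like _2 or _b are one class to them, and where a whole thing is asked for, a point or a joint stands for the part that bears it (a point fixed in the world has none). Each returns a list of dicts, best first, with "confidence" (0 to 1); they miss things now and then, are a little off and sometimes report something else, mostly with a low value. They report only what shows in the picture. A call takes as long as a camera call. They do not tell look-alikes from the thing itself.
- models.regions_of(name, camera): "pixels" (400x640 bool, what is visible of it) and "at" ([column, row] in pixels, amid what is visible of it).
The state is a dict: "time": time; "joints": joint angles; "qd": joint speeds; "joint_efforts": joint torques, N m; "eef_pos": TCP position; "tool_rot": TCP orientation; "ft_force": force on the tool from outside, world axes, zero at the start; "torque": the same for the moment, N m; "width": finger opening in m.
Only numpy, scipy, OpenCV 4.12 (cv2) and the standard library are available. Lean on these libraries where they do the work, as an engineer would, in place of code of your own. Each camera call takes 0.05 s, during which the arm holds its last target.

## Working session

There is one attempt and no reset: what is moved stays moved. The work goes in short steps, Python scripts to look and compute and a tool call to move; the robot and the scene stay as the last step left them, time stands still between calls to the robot, and variables do not carry over. Pictures are saved under pics/ and viewed, and the job is handed in when it is done.

Besides the shell and the picture viewer there is one more tool, called after "Request:" by a JSON object that holds its "op" and its "data". servo_tool: Moves the arm, as the interface text tells. Its arguments: {"type":"object","properties":{"commands":{"type":"array"},"grip_force":{"type":"number"}},"required":["commands"]}

```bash
mkdir -p pics; cat > h.py <<'E'
import numpy as np, cv2, json
from cell import monitor, viewer, robot, models
def save(name,img): cv2.imwrite('pics/'+name+'.png',cv2.cvtColor(img,cv2.COLOR_RGB2BGR))
def world(cam,cal,depth):
    K=np.array(cal['mtx']);v,u=np.mgrid[0:400,0:640]
    P=np.stack([(u-K[0,2])/K[0,0]*depth,(v-K[1,2])/K[1,1]*depth,depth],-1)
    return P@np.array(cal['rotation']).T+np.array(cal['origin'])
E
python3 - <<'E'
from h import *
s=monitor.sense();print(s, robot.tip_extent)
for c in ['scene','top']:
    im,d=viewer.capture(c);cal=viewer.calibration(c);save(c+'0',im);np.savez(c+'0.npz',im=im,d=d,**{k:np.array(v) for k,v in cal.items()})
    print(c,cal)
E
```

```text
{'time': 0.0, 'joints': array([ 6.37150221e+01,  1.36802170e+01, -8.18538580e-01,  7.55845849e+01,
        4.92391955e-04,  9.00004008e+01]), 'qd': array([-0.05825379,  0.04129977, -0.03215984, -0.01965721, -0.09237305,
       -0.05755963]), 'joint_efforts': array([-2.87492207e-03, -5.38779008e+01,  3.46439266e+01,  1.81703980e-02,
       -4.34780975e-05,  3.72931731e-05]), 'eef_pos': array([0.23230003, 0.47033961, 0.23867355]), 'tool_rot': array([[ 4.42841934e-01,  8.96599463e-01, -6.51839464e-04],
       [ 8.96598520e-01, -4.42842413e-01, -1.30036155e-03],
       [-1.45456563e-03, -8.58367610e-06, -9.99998942e-01]]), 'ft_force': array([-0.31405763,  0.62969208, -0.56203633]), 'torque': array([0.04761916, 0.01049114, 0.00679185]), 'width': 0.08527614288444012} 0.008
scene {'mtx': array([[456.9405223 ,   0.        , 320.84327222],
       [  0.        , 456.9405223 , 200.94708573],
       [  0.        ,   0.        ,   1.        ]]), 'origin': array([1.23646704, 0.01919492, 0.96876635]), 'rotation': array([[-0.01676659,  0.72544303, -0.68807797],
       [ 0.99977248,  0.02123935, -0.00196903],
       [ 0.01318591, -0.68795443, -0.72563409]])}
top {'mtx': array([[393.89920681,   0.        , 324.72039264],
       [  0.        , 393.89920681, 201.09847043],
       [  0.        ,   0.        ,   1.        ]]), 'origin': array([0.20895176, 0.02113327, 1.01308956]), 'rotation': array([[-0.02358211, -0.9829948 ,  0.18211289],
       [-0.99937069,  0.01835118, -0.03035564],
       [ 0.02649745, -0.18271413, -0.98280895]])}
```

View pics/scene0.png

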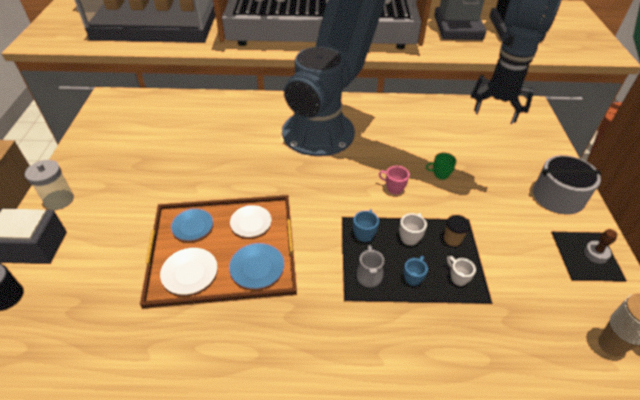

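View pics/top0.png

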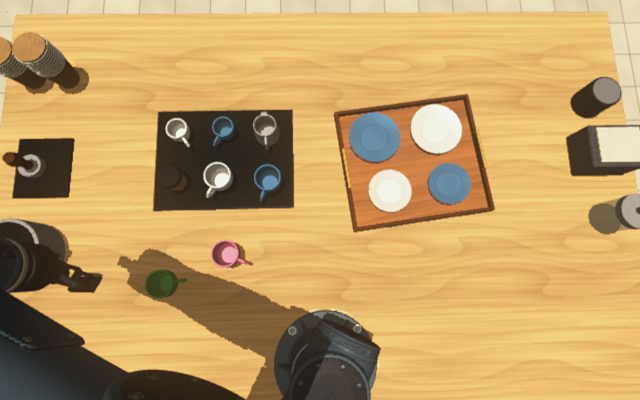

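```bash
python3 - <<'E'
from h import *
N=['small_white_cup_center','small_blue_cup_center','large_white_cup_center','large_blue_cup_center','small_white_saucer','small_blue_saucer','large_white_saucer','large_blue_saucer','milk_jug_center','takeaway_cup_center']
for c in ['scene','top']:
    z=np.load(c+'0.npz');W=world(c,z,z['d'])
    for n in N:
        for r in models.regions_of(n,c)[:3]:
            m=r['pixels']&(z['d']>0);p=W[m]
            print(c,n,round(r['confidence'],2),np.round(r['at']),m.sum(),np.round(np.median(p,0),3),'z',np.round(np.percentile(p[:,2],[3,97]),3),'x',np.round(np.percentile(p[:,0],[1,99]),3),'y',np.round(np.percentile(p[:,1],[1,99]),3),z['im'][m].mean(0).round())
print(monitor.sense()['time'])
E
```

```text
scene small_white_cup_center 0.93 [462. 270.] 564 [0.573 0.365 0.041] z [0.008 0.06 ] x [0.526 0.61 ] y [0.34  0.391] [161. 149. 136.]
scene small_blue_cup_center 0.58 [417. 272.] 519 [0.578 0.252 0.042] z [0.009 0.06 ] x [0.55  0.613] y [0.224 0.275] [ 56.  84. 103.]
scene large_white_cup_center 0.74 [412. 228.] 643 [0.453 0.258 0.052] z [0.016 0.074] x [0.423 0.489] y [0.225 0.287] [161. 147. 134.]
scene large_blue_cup_center 0.98 [365. 224.] 611 [0.435 0.135 0.052] z [0.019 0.073] x [0.415 0.48 ] y [0.105 0.164] [ 62.  85. 101.]
scene large_blue_cup_center 0.85 [399. 178.] 556 [0.274 0.236 0.048] z [0.005 0.069] x [0.229 0.298] y [0.203 0.274] [155.  80.  90.]
scene large_blue_cup_center 0.72 [442. 160.] 539 [0.206 0.383 0.049] z [0.01  0.069] x [0.163 0.231] y [0.334 0.415] [39. 80. 35.]
scene small_white_saucer 0.55 [247. 223.] 972 [ 0.412 -0.176  0.017] z [0.011 0.026] x [0.363 0.469] y [-0.226 -0.124] [248. 240. 228.]
scene small_blue_saucer 0.9 [189. 222.] 986 [ 0.428 -0.336  0.017] z [0.011 0.026] x [0.38  0.484] y [-0.385 -0.281] [ 99. 141. 171.]
scene large_white_saucer 0.
[... 1504 characters left out ...]
 x [0.381 0.485] y [-0.387 -0.282] [103. 135. 154.]
top large_white_saucer 0.58 [437. 129.] 1924 [ 0.585 -0.313  0.017] z [0.01  0.025] x [0.519 0.647] y [-0.374 -0.247] [240. 238. 224.]
top large_white_saucer 0.3 [222. 130.] 445 [0.589 0.254 0.037] z [0.008 0.058] x [0.542 0.609] y [0.222 0.274] [65. 84. 94.]
top large_blue_saucer 0.65 [374. 137.] 1972 [ 0.566 -0.145  0.017] z [0.009 0.024] x [0.502 0.63 ] y [-0.208 -0.08 ] [105. 139. 160.]
top milk_jug_center 0.6 [268. 128.] 664 [0.585 0.139 0.043] z [0.006 0.078] x [0.53  0.611] y [0.109 0.167] [110. 100.  87.]
top takeaway_cup_center 0.9 [174. 178.] 623 [0.448 0.365 0.075] z [0.01  0.079] x [0.423 0.48 ] y [0.342 0.4  ] [60. 47. 34.]
1.1
```

The cups, saucers, jug and takeaway cup are all identified. The pink and green cups near the arm (scene pixels 399,178 and 442,160) are look-alikes. Next I'll fit circles to get precise centres and find the handle directions.

```bash
cat > fit.py <<'E'
from h import *
from scipy.optimize import least_squares
def fit(n,c,near,R,cup,z,W):
    best=None
    for r in models.regions_of(n,c):
        m=r['pixels']&(z['d']>0);p=W[m]
        if len(p)<50: continue
        d=np.linalg.norm(np.median(p[:,:2],0)-near)
        if best is None or d<best[0]: best=(d,m)
    if best is None or best[0]>.05: return None
    m=cv2.erode(best[1].astype(np.uint8),np.ones((2,2)))>0
    p=W[best[1]]; zt=np.percentile(p[:,2],97)
    if cup:
        q=p[(p[:,2]>zt-.007)&(p[:,2]<zt+.006)]
        f=lambda a:np.maximum(0,np.hypot(q[:,0]-a[0],q[:,1]-a[1])-R)*1+np.minimum(0,np.hypot(q[:,0]-a[0],q[:,1]-a[1])-(R-.004))
    else:
        q=p
        cs,_=cv2.findContours(best[1].astype(np.uint8),cv2.RETR_EXTERNAL,cv2.CHAIN_APPROX_NONE)
        k=max(cs,key=len)[:,0];K=z['mtx'];
        ray=np.stack([(k[:,0]-K[0,2])/K[0,0],(k[:,1]-K[1,2])/K[1,1],np.ones(len(k))],-1)@z['rotation'].T
        t=(0.024-z['origin'][2])/ray[:,2]; q=z['origin']+ray*t[:,None]
        f=lambda a:np.hypot(q[:,0]-a[0],q[:,1]-a[1])-R+.001
    s=least_squares(f,list(near),loss='soft_l1',f_scale=.002)
    a=s.x; o=''
    if cup:
        dd=p[:,:2]-a; rr=np.hypot(*dd.T); h=dd[(rr>R+.006)&(rr<R+.03)&(p[:,2]>.02)]
        if len(h)>4: o='handle dir %.0f n%d'%(np.degrees(np.arctan2(*h.mean(0)[::-1])),len(h))
    return a.round(4),'zt',zt.round(4),'zmed',np.median(p[:,2]).round(4),'rms',np.sqrt((s.fun**2).mean()).round(4),o
L={'small_white_cup_center':((.58,.365),.027,1),'small_blue_cup_center':((.583,.25),.027,1),'large_white_cup_center':((.453,.256),.033,1),'large_blue_cup_center':((.447,.133),.033,1),
'small_white_saucer':((.415,-.177),.056,0),'small_blue_saucer':((.432,-.336),.056,0),'large_white_saucer':((.583,-.312),.069,0),'large_blue_saucer':((.563,-.145),.069,0),'milk_jug_center':((.58,.14),.033,1),'takeaway_cup_center':((.452,.37),.031,1)}
E
python3 - <<'E'
from fit import *
for c in ['scene','top']:
    z=np.load(c+'0.npz');W=world(c,z,z['d'])
    for n,(g,R,cup) in L.items(): print(c,n,fit(n,c,np.array(g),R,cup,z,W))
    # mat, tray floor, well heights
    for nm,(x,y) in dict(mat=(.515,.2),mat2=(.515,.31),table=(.5,.02),tray=(.5,-.235),wsw=(.416,-.177),wsb=(.433,-.336),wlw=(.584,-.311),wlb=(.565,-.144)).items():
        s=(np.hypot(W[...,0]-x,W[...,1]-y)<.012)&(z['d']>0); print(nm,s.sum(),np.median(W[s][:,2]).round(4))
E
```

```text
scene small_white_cup_center (array([0.5829, 0.3657]), 'zt', np.float64(0.0599), 'zmed', np.float64(0.0408), 'rms', np.float64(0.0011), 'handle dir -145 n31')
scene small_blue_cup_center (array([0.586, 0.249]), 'zt', np.float64(0.06), 'zmed', np.float64(0.0416), 'rms', np.float64(0.0005), 'handle dir 149 n11')
scene large_white_cup_center (array([0.4559, 0.257 ]), 'zt', np.float64(0.0736), 'zmed', np.float64(0.0519), 'rms', np.float64(0.0005), '')
scene large_blue_cup_center (array([0.4482, 0.1349]), 'zt', np.float64(0.0735), 'zmed', np.float64(0.0519), 'rms', np.float64(0.0005), '')
scene small_white_saucer (array([ 0.4166, -0.1749]), 'zt', np.float64(0.0259), 'zmed', np.float64(0.0172), 'rms', np.float64(0.0014), '')
scene small_blue_saucer (array([ 0.4333, -0.3331]), 'zt', np.float64(0.0261), 'zmed', np.float64(0.0174), 'rms', np.float64(0.0017), '')
scene large_white_saucer (array([ 0.5843, -0.3095]), 'zt', np.float64(0.0258), 'zmed', np.float64(0.0185), 'rms', np.float64(0.0013), '')
scene large_blue_saucer (array([ 0.5634, -0.1426]), 'zt', np.float64(0.0254), 'zmed', np.float64
[... 1302 characters left out ...]
 'rms', np.float64(0.0011), '')
top large_white_saucer (array([ 0.5827, -0.3102]), 'zt', np.float64(0.0247), 'zmed', np.float64(0.0175), 'rms', np.float64(0.0014), '')
top large_blue_saucer (array([ 0.5639, -0.1436]), 'zt', np.float64(0.0245), 'zmed', np.float64(0.0173), 'rms', np.float64(0.0019), '')
top milk_jug_center (array([0.5772, 0.139 ]), 'zt', np.float64(0.0777), 'zmed', np.float64(0.0432), 'rms', np.float64(0.0027), 'handle dir -177 n21')
top takeaway_cup_center (array([0.457 , 0.3724]), 'zt', np.float64(0.079), 'zmed', np.float64(0.0753), 'rms', np.float64(0.0101), '')
mat 61 0.0046
mat2 59 0.0046
table 60 0.001
tray 62 0.007
wsw 64 0.0121
wsb 66 0.0125
wlw 57 0.0126
wlb 60 0.0123
```

```bash
cat > go.py <<'E'
import sys
from h import *
def go(x,y,z,a=None):
    s=monitor.sense();R=s['tool_rot'];p=s['eef_pos']
    cur=np.degrees(np.arctan2(R[1,0],R[0,0]))
    d=R.T@(np.array([x,y,z])-p)*100
    print('pos',p.round(4),'a',cur.round(1),'shift cm',d.round(2),'turn',None if a is None else round(cur-a,1),'w',s['width'].round(4),'F',s['ft_force'].round(1),'q6',s['joints'][5].round(1),'t',s['time'])
if __name__=='__main__': go(*map(float,sys.argv[1:]))
E
python3 go.py .4545 .256 .16 61
```

```text
Traceback (most recent call last):
  File "go.py", line 8, in <module>
    if __name__=='__main__': go(*map(float,sys.argv[1:]))
                             ~~^^^^^^^^^^^^^^^^^^^^^^^^^^
  File "go.py", line 7, in go
    print('pos',p.round(4),'a',cur.round(1),'shift cm',d.round(2),'turn',None if a is None else round(cur-a,1),'w',s['width'].round(4),'F',s['ft_force'].round(1),'q6',s['joints'][5].round(1),'t',s['time'])
                                                                                                                   ^^^^^^^^^^^^^^^^
AttributeError: 'float' object has no attribute 'round'
```

```bash
sed -i "s/s\['width'\].round(4)/round(float(s['width']),4)/" go.py; python3 go.py .4545 .256 .16 61
```

```text
pos [0.2325 0.4707 0.2393] a 63.7 shift cm [-9.41 29.41  7.93] turn 2.7 w 0.0856 F [0.2 0.2 0.3] q6 90.0 t 2.1
```

Request:
{"op": "servo_tool", "data": {"commands": [-1,3,0,0,-1,-2.1,6.5,0,1,-1,-3.2,10,0.5,2,-1,-4.3,13.5,1.5,2.7,-1,-5.4,17,3,2.7,-1,-6.5,20.5,4,2.7,-1,-7.6,24,5.5,2.7,-1,-8.7,27.3,7,2.7,-1,-9.4,29.4,7.9,2.7,-1,-9.4,29.4,7.9,2.7,-1], "grip_force": 40}}

```text
time: 2.93
eef_pos: [0.4562, 0.2529, 0.1583]
tool_rot: [[0.488, 0.873, -0.002], [0.873, -0.488, -0.002], [-0.003, -0.0, -1.0]]
ft_force: [-1.4, -0.4, 1.0]
width: 0.0855
```

```bash
cat > wr.py <<'E'
from fit import *
import sys
z0=viewer.calibration('wrist');im,d=viewer.capture('wrist');save(sys.argv[1],im)
z={k:np.array(v) for k,v in z0.items()};z['d']=d;z['im']=im;W=world('wrist',z,d)
for n in sys.argv[2:]:
    g,R,cup=L[n];print(n,fit(n,'wrist',np.array(g),R,cup,z,W))
E
python3 go.py .4545 .256 .037 61; python3 wr.py w1 large_white_cup_center small_blue_cup_center large_blue_cup_center
```

```text
pos [0.4562 0.2529 0.1583] a 60.8 shift cm [ 0.22 -0.29 12.13] turn -0.2 w 0.0855 F [-1.4 -0.4  1. ] q6 58.3 t 2.9333
large_white_cup_center (array([0.4567, 0.2574]), 'zt', np.float64(0.0701), 'zmed', np.float64(0.0376), 'rms', np.float64(0.0001), 'handle dir 151 n191')
small_blue_cup_center (array([0.5864, 0.25  ]), 'zt', np.float64(0.0559), 'zmed', np.float64(0.0418), 'rms', np.float64(0.0013), 'handle dir 151 n211')
large_blue_cup_center (array([0.4496, 0.135 ]), 'zt', np.float64(0.0699), 'zmed', np.float64(0.0501), 'rms', np.float64(0.0001), 'handle dir 160 n336')
```

View pics/w1.png

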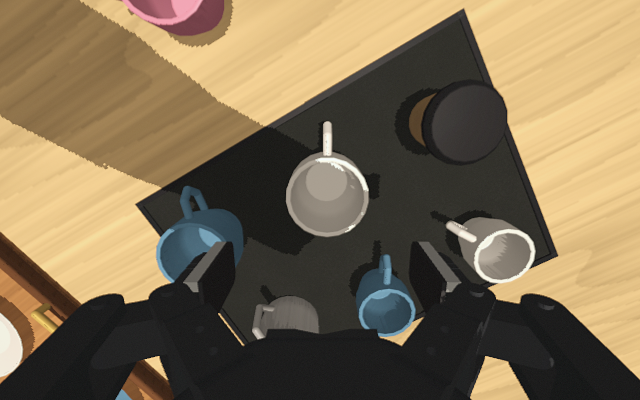

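The large white cup (327,193) is centred between the fingers with its handle perpendicular to the jaws, and the neighbours are clear. Descending.

Request:
{"op": "servo_tool", "data": {"commands": [0.3,-0.2,2,0,-1,0.3,-0.2,4,0,-1,0.3,-0.2,6,0,-1,0.3,-0.2,8,0,-1,0.3,-0.2,10,0,-1,0.3,-0.2,11.5,0,-1,0.3,-0.2,12.1,0,-1,0.3,-0.2,12.1,0,-1]}}

```text
time: 3.8
eef_pos: [0.453, 0.2603, 0.0386]
tool_rot: [[0.483, 0.876, -0.002], [0.876, -0.483, -0.001], [-0.001, -0.001, -1.0]]
ft_force: [-0.1, 0.3, -0.1]
width: 0.0853
```

```bash
python3 go.py .456 .257 .037 61
```

```text
pos [0.453  0.2603 0.0386] a 61.1 shift cm [-0.14  0.42  0.16] turn 0.1 w 0.0853 F [-0.1  0.3 -0.1] q6 58.8 t 3.8
```

Request:
{"op": "servo_tool", "data": {"commands": [-0.1,0.3,0,0,-1,-0.1,0.3,0,0,-1,-0.1,0.3,0,0,1,-0.1,0.3,0,0,1,-0.1,0.3,0,0,1,-0.1,0.3,0,0,1,-0.1,0.3,0,0,1,-0.1,0.3,0,0,1,-0.1,0.3,0,0,1,-0.1,0.3,0,0,1]}}

```text
time: 4.63
eef_pos: [0.4569, 0.2578, 0.0407]
tool_rot: [[0.485, 0.875, 0.002], [0.875, -0.485, 0.001], [0.002, 0.001, -1.0]]
ft_force: [-1.5, 0.2, 9.4]
width: 0.0664
```

```bash
python3 go.py .456 .257 .16 61
```

```text
pos [0.4569 0.2578 0.0407] a 61.0 shift cm [ -0.09  -0.03 -11.93] turn 0.0 w 0.0664 F [-1.5  0.2  9.4] q6 58.4 t 4.6333
```

Request:
{"op": "servo_tool", "data": {"commands": [0,0,-1,0,1,0,0,-3,0,1,0,0,-5.5,0,1,0,0,-8,0,1,0,0,-10,0,1,0,0,-11.5,0,1,0,0,-12,0,1,0,0,-12,0,1]}}

```text
time: 5.3
eef_pos: [0.457, 0.2578, 0.161]
tool_rot: [[0.485, 0.875, 0.002], [0.875, -0.485, 0.001], [0.002, 0.002, -1.0]]
ft_force: [0.3, -0.4, -2.1]
width: 0.0659
```

Request:
{"op": "servo_tool", "data": {"commands": [-0.8,0.7,0,0,1,-2.4,2.1,0,0,1,-4.8,4.2,0,0,1,-7.2,6.4,0,0,1,-9.6,8.5,0,0,1,-12,10.7,0,0,1,-14.4,12.8,0,0,1,-16.8,14.9,0,0,1,-19.2,17.1,0,0,1,-21.7,19.3,0,0,1]}}

```text
time: 6.13
eef_pos: [0.5191, -0.0279, 0.158]
tool_rot: [[0.485, 0.875, -0.002], [0.875, -0.485, -0.0], [-0.001, -0.002, -1.0]]
ft_force: [1.0, 0.0, -2.0]
width: 0.0661
```

Request:
{"op": "servo_tool", "data": {"commands": [-2.4,2.1,0,0,1,-4.8,4.2,0,0,1,-7.2,6.4,0,0,1,-9.6,8.5,0,0,1,-12,10.7,0,0,1,-14.4,12.8,0,0,1,-16.8,14.9,0,0,1,-19.2,17.1,0,0,1,-21,18.7,0,0,1,-21.7,19.3,0,0,1]}}

```text
time: 6.97
eef_pos: [0.5829, -0.3129, 0.1571]
tool_rot: [[0.487, 0.873, -0.002], [0.873, -0.487, 0.0], [-0.001, -0.002, -1.0]]
ft_force: [-0.6, -0.5, -2.2]
width: 0.0664
```

Request:
{"op": "servo_tool", "data": {"commands": [0,0,0,0,1,0,0,0,0,1]}}

```text
time: 7.13
eef_pos: [0.5826, -0.3092, 0.1579]
tool_rot: [[0.485, 0.874, -0.002], [0.874, -0.485, 0.001], [0.0, -0.003, -1.0]]
ft_force: [-1.0, -0.3, -2.2]
width: 0.0661
```

```bash
python3 go.py .5835 -.31 .06; python3 wr.py w2 large_white_saucer large_white_cup_center
```

```text
pos [ 0.5826 -0.3092  0.1579] a 61.0 shift cm [-0.02  0.15  9.78] turn None w 0.0661 F [-1.  -0.3 -2.2] q6 1.1 t 7.1333
large_white_saucer (array([ 0.5889, -0.3102]), 'zt', np.float64(0.022), 'zmed', np.float64(0.0171), 'rms', np.float64(0.0252), '')
large_white_cup_center None
```

View pics/w2.png

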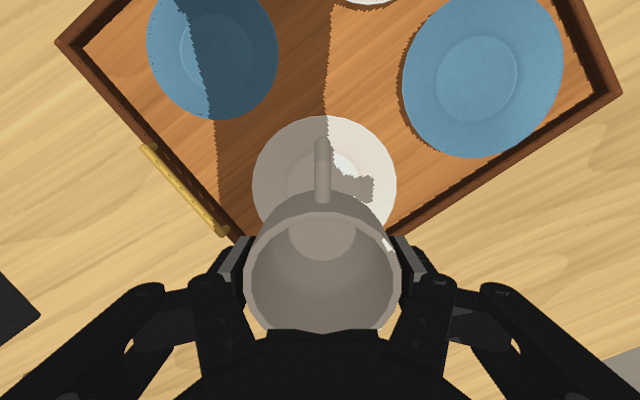

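```bash
sed -i 's/t=(0.024-/t=(0.022-/' fit.py; python3 wr.py w3 small_blue_saucer large_blue_saucer; python3 - <<'E'
from h import *
from scipy.optimize import least_squares
z=viewer.calibration('wrist');r=models.regions_of('large_white_saucer','wrist')[0]
cs,_=cv2.findContours(r['pixels'].astype(np.uint8),cv2.RETR_EXTERNAL,cv2.CHAIN_APPROX_NONE)
k=max(cs,key=len)[:,0];K=z['mtx'];k=k[k[:,1]<190]
ray=np.stack([(k[:,0]-K[0,2])/K[0,0],(k[:,1]-K[1,2])/K[1,1],np.ones(len(k))],-1)@z['rotation'].T
q=z['origin']+ray*((.022-z['origin'][2])/ray[:,2])[:,None]
s=least_squares(lambda a:np.hypot(q[:,0]-a[0],q[:,1]-a[1])-.0685,[.5835,-.31],loss='soft_l1',f_scale=.002);print(len(k),s.x.round(4),np.abs(s.fun).mean())
E
```

```text
small_blue_saucer (array([ 0.4386, -0.3337]), 'zt', np.float64(0.0219), 'zmed', np.float64(0.014), 'rms', np.float64(0.0054), '')
large_blue_saucer (array([ 0.5672, -0.1435]), 'zt', np.float64(0.0218), 'zmed', np.float64(0.0161), 'rms', np.float64(0.0024), '')
333 [ 0.5918 -0.3119] 0.014904501598637323
```

Request:
{"op": "servo_tool", "data": {"commands": [0,0.2,1.5,0,1,0,0.2,4,0,1,0,0.2,6.5,0,1,0,0.2,8.5,0,1,0,0.2,9.6,0,1,0,0.2,10.2,0,1,0,0.2,10.5,0,1,0,0.2,10.5,0,1]}}

```text
time: 8.15
eef_pos: [0.5857, -0.3102, 0.0546]
tool_rot: [[0.484, 0.875, 0.0], [0.875, -0.484, -0.0], [-0.0, 0.0, -1.0]]
ft_force: [0.4, -0.6, -1.9]
width: 0.066
```

```bash
python3 go.py .5845 -.31 .049
```

```text
pos [ 0.5857 -0.3102  0.0546] a 61.0 shift cm [-0.04 -0.11  0.56] turn None w 0.066 F [ 0.4 -0.6 -1.9] q6 1.1 t 8.15
```

Request:
{"op": "servo_tool", "data": {"commands": [0,-0.1,0.2,0,1,0,-0.1,0.35,0,1,0,-0.1,0.45,0,1,0,-0.1,0.5,0,1,0,-0.1,0.5,0,1]}}

```text
time: 8.57
eef_pos: [0.5846, -0.3098, 0.0496]
tool_rot: [[0.485, 0.875, 0.0], [0.875, -0.485, -0.0], [-0.0, 0.0, -1.0]]
ft_force: [-0.6, -0.2, -1.7]
width: 0.0663
```

Request:
{"op": "servo_tool", "data": {"commands": [0,0,0.05,0,1,0,0,0.1,0,1,0,0,0.1,0,1]}}

```text
time: 8.82
eef_pos: [0.5845, -0.3097, 0.0483]
tool_rot: [[0.485, 0.875, -0.0], [0.875, -0.485, -0.0], [-0.0, -0.0, -1.0]]
ft_force: [0.2, -0.6, -1.4]
width: 0.0663
```

Request:
{"op": "servo_tool", "data": {"commands": [0,0,0.05,0,1,0,0,0.1,0,1,0,0,0.1,0,1]}}

```text
time: 9.07
eef_pos: [0.5846, -0.3098, 0.0478]
tool_rot: [[0.485, 0.875, 0.0], [0.875, -0.485, -0.0], [-0.0, 0.0, -1.0]]
ft_force: [-1.4, 1.3, 2.5]
width: 0.0662
```

Request:
{"op": "servo_tool", "data": {"commands": [0,0,0,0,-0.65,0,0,0,0,-0.75,0,0,0,0,-0.9,0,0,0,0,-1,0,0,0,0,-1,0,0,-0.5,0,-1,0,0,-2,0,-1,0,0,-5,0,-1,0,0,-8,0,-1,0,0,-10.5,0,-1]}}

```text
time: 9.9
eef_pos: [0.5846, -0.3098, 0.1546]
tool_rot: [[0.485, 0.875, 0.001], [0.875, -0.485, -0.001], [-0.0, 0.001, -1.0]]
ft_force: [0.5, -1.3, 0.1]
width: 0.0853
```

```bash
python3 go.py .585 .249 .16 61; python3 wr.py w4 large_white_saucer large_white_cup_center
sed 's/^z0=.*/im,d=viewer.capture("top");z0=viewer.calibration("top");save(sys.argv[1],im)/; s/.wrist./"top"/g' wr.py > tp.py; python3 tp.py t1 large_white_saucer
```

```text
pos [ 0.5846 -0.3098  0.1546] a 61.0 shift cm [ 48.9  -27.05  -0.57] turn 0.0 w 0.0853 F [ 0.5 -1.3  0.1] q6 1.1 t 9.9
large_white_saucer (array([ 0.5868, -0.309 ]), 'zt', np.float64(0.022), 'zmed', np.float64(0.0186), 'rms', np.float64(0.0005), '')
large_white_cup_center None
large_white_saucer None
```

View pics/w4.png

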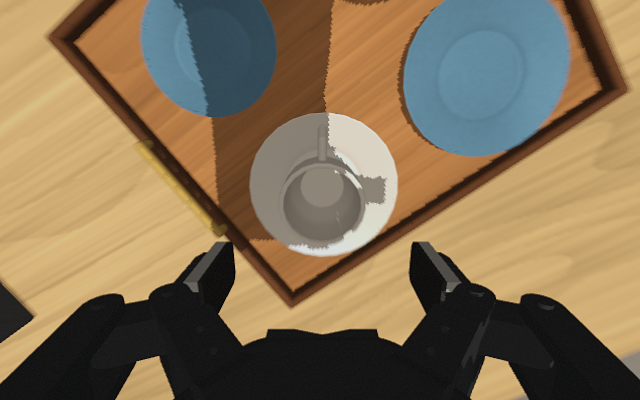

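```bash
cat > chk.py <<'E'
# cup in saucer: rim ring fit from depth, wrist
from h import *
from scipy.optimize import least_squares
import sys
def ring(W,d,g,R,zr):
    m=(d>0)&(np.abs(W[...,2]-zr)<.004)&(np.hypot(W[...,0]-g[0],W[...,1]-g[1])<R+.012)
    q=W[m]
    def f(a):
        r=np.hypot(q[:,0]-a[0],q[:,1]-a[1]);return np.maximum(0,r-R)+np.minimum(0,r-R+.004)
    s=least_squares(f,list(g),loss='soft_l1',f_scale=.001);return m.sum(),s.x.round(4),np.abs(s.fun).mean().round(5),q[:,2].max().round(4)
if __name__=='__main__':
    c=sys.argv[1];a=list(map(float,sys.argv[2:]))
    cal=viewer.calibration(c);im,d=viewer.capture(c);W=world(c,cal,d)
    print(ring(W,d,a[:2],a[2],a[3]))
E
python3 chk.py wrist .5846 -.31 .033 .0765
```

```text
(np.int64(1477), array([ 0.5847, -0.3094]), np.float64(2e-05), np.float64(0.0784))
```

Request:
{"op": "servo_tool", "data": {"commands": [2.5,-1.4,0,0,-1,5.5,-3,0,0,-1,8.5,-4.7,0,0,-1,11.5,-6.4,0,0,-1,14.5,-8,0,0,-1,17.5,-9.7,0,0,-1,20.5,-11.4,0,0,-1,23.5,-13,0,0,-1,26.5,-14.7,0,0,-1,29.5,-16.4,0,0,-1]}}

```text
time: 11.03
eef_pos: [0.583, 0.0293, 0.151]
tool_rot: [[0.485, 0.875, -0.002], [0.875, -0.485, -0.0], [-0.001, -0.002, -1.0]]
ft_force: [1.2, 0.4, -0.5]
width: 0.0856
```

Request:
{"op": "servo_tool", "data": {"commands": [3,-1.7,0,0,-1,6,-3.3,0,0,-1,9,-5,0,0,-1,12,-6.6,0,0,-1,15,-8.2,0,0,-1,17.5,-9.6,0,0,-1,19,-10.4,0,0,-1,19.4,-10.6,0,0,-1,19.4,-10.6,0,0,-1,19.4,-10.6,0,0,-1]}}

```text
time: 11.87
eef_pos: [0.585, 0.2479, 0.1516]
tool_rot: [[0.485, 0.875, -0.001], [0.875, -0.485, -0.001], [-0.002, -0.001, -1.0]]
ft_force: [-0.4, 0.1, -0.2]
width: 0.0851
```

```bash
python3 go.py .586 .2495 .031 61;python3 wr.py w5 small_blue_cup_center small_white_cup_center large_blue_cup_center
```

```text
pos [0.585  0.2479 0.1516] a 61.0 shift cm [ 0.21  0.02 12.06] turn 0.0 w 0.0851 F [-0.4  0.1 -0.2] q6 52.0 t 11.8667
small_blue_cup_center (array([0.587, 0.25 ]), 'zt', np.float64(0.0563), 'zmed', np.float64(0.0331), 'rms', np.float64(0.0009), 'handle dir 151 n182')
small_white_cup_center (array([0.5842, 0.3656]), 'zt', np.float64(0.0562), 'zmed', np.float64(0.0387), 'rms', np.float64(0.0011), 'handle dir -146 n275')
large_blue_cup_center (array([0.4496, 0.1352]), 'zt', np.float64(0.07), 'zmed', np.float64(0.0506), 'rms', np.float64(0.0001), 'handle dir 160 n622')
```

View pics/w5.png

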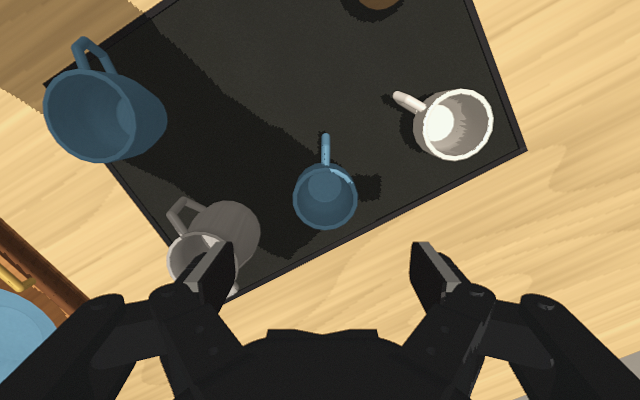

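Small blue cup (325,195) sits between the fingers, and the milk jug (210,240) is left of the left finger. I'll narrow the opening a little for clearance.

Request:
{"op": "servo_tool", "data": {"commands": [0.3,0,2,0,-0.7,0.3,0,4,0,-0.7,0.3,0,6,0,-0.7,0.3,0,8,0,-0.7,0.3,0,10,0,-0.7,0.3,0,11.5,0,-0.7,0.3,0,12,0,-0.7,0.3,0,12,0,-0.7,0.3,0,12,0,-0.7]}}

```text
time: 12.82
eef_pos: [0.5871, 0.2511, 0.0329]
tool_rot: [[0.485, 0.874, 0.0], [0.874, -0.485, 0.0], [0.0, 0.0, -1.0]]
ft_force: [-0.1, 1.2, 0.8]
width: 0.0725
```

```bash
python3 go.py .5865 .25 .031 61
```

```text
pos [0.5871 0.2511 0.0329] a 61.0 shift cm [-0.12 -0.    0.19] turn -0.0 w 0.0725 F [-0.1  1.2  0.8] q6 52.2 t 12.8167
```

Request:
{"op": "servo_tool", "data": {"commands": [-0.1,0,0,0,-0.7,-0.1,0,0,0,1,-0.1,0,0,0,1,-0.1,0,0,0,1,-0.1,0,0,0,1,-0.1,0,0,0,1,-0.1,0,0,0,1,-0.1,0,0,0,1]}}

```text
time: 13.48
eef_pos: [0.5869, 0.2508, 0.0338]
tool_rot: [[0.485, 0.875, 0.002], [0.875, -0.485, 0.0], [0.001, 0.002, -1.0]]
ft_force: [-0.4, -1.3, 5.6]
width: 0.0537
```

```bash
python3 go.py .435 -.3335 .15
```

```text
pos [0.5869 0.2508 0.0338] a 61.0 shift cm [-58.45  15.04 -11.68] turn None w 0.0537 F [-0.4 -1.3  5.6] q6 52.1 t 13.4833
```

Request:
{"op": "servo_tool", "data": {"commands": [0,0,-1,0,1,0,0,-3,0,1,0,0,-5.5,0,1,0,0,-8,0,1,0,0,-10,0,1,0,0,-11.5,0,1,-0.6,0.2,-12,0,1,-2,0.5,-12,0,1,-4.5,1.1,-12,0,1,-7,1.8,-12,0,1]}}

```text
time: 14.32
eef_pos: [0.5673, 0.18, 0.152]
tool_rot: [[0.483, 0.875, -0.001], [0.875, -0.483, -0.0], [-0.001, -0.0, -1.0]]
ft_force: [-0.0, -1.1, -1.0]
width: 0.0536
```

Request:
{"op": "servo_tool", "data": {"commands": [-2.9,0.7,0,0,1,-5.8,1.5,0,0,1,-8.7,2.2,0,0,1,-11.6,3,0,0,1,-14.5,3.7,0,0,1,-17.4,4.5,0,0,1,-20.3,5.2,0,0,1,-23.2,6,0,0,1,-26.1,6.7,0,0,1,-29,7.5,0,0,1]}}

```text
time: 15.15
eef_pos: [0.4918, -0.1108, 0.1522]
tool_rot: [[0.485, 0.875, -0.001], [0.875, -0.485, -0.0], [-0.0, -0.0, -1.0]]
ft_force: [0.7, 0.1, -1.6]
width: 0.0538
```

Request:
{"op": "servo_tool", "data": {"commands": [-2.9,0.7,0,0,1,-5.8,1.5,0,0,1,-8.7,2.2,0,0,1,-11.6,3,0,0,1,-14.5,3.7,0,0,1,-17.4,4.5,0,0,1,-20,5.1,0,0,1,-21.8,5.6,0,0,1,-22.4,5.8,0,0,1,-22.4,5.8,0,0,1]}}

```text
time: 15.98
eef_pos: [0.4344, -0.3346, 0.152]
tool_rot: [[0.487, 0.874, -0.0], [0.874, -0.487, 0.0], [-0.0, -0.0, -1.0]]
ft_force: [-0.1, -0.4, -1.2]
width: 0.0532
```

Request:
{"op": "servo_tool", "data": {"commands": [0,0,0,0,1,0,0,0,0,1]}}

```text
time: 16.15
eef_pos: [0.4353, -0.3324, 0.1522]
tool_rot: [[0.484, 0.875, -0.0], [0.875, -0.484, 0.0], [0.0, -0.001, -1.0]]
ft_force: [0.0, 0.7, -1.1]
width: 0.0536
```

```bash
python3 go.py .435 -.3335 .045; python3 wr.py w6 small_blue_saucer small_white_saucer
```

```text
pos [ 0.4353 -0.3324  0.1522] a 61.0 shift cm [-0.11  0.03 10.72] turn None w 0.0536 F [ 0.   0.7 -1.1] q6 -8.4 t 16.15
small_blue_saucer (array([ 0.437 , -0.3332]), 'zt', np.float64(0.022), 'zmed', np.float64(0.0155), 'rms', np.float64(0.0216), '')
small_white_saucer (array([ 0.4202, -0.1762]), 'zt', np.float64(0.022), 'zmed', np.float64(0.015), 'rms', np.float64(0.0004), '')
```

View pics/w6.png

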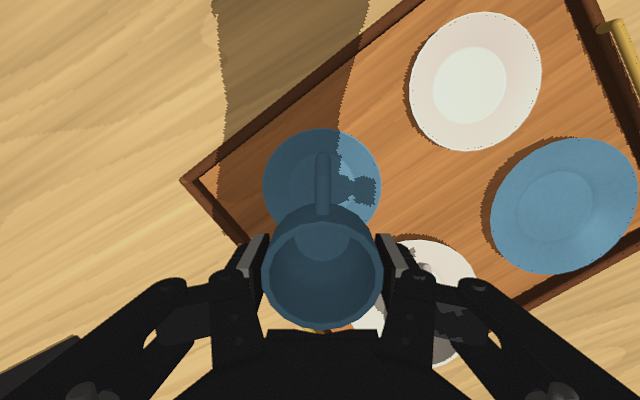

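Request:
{"op": "servo_tool", "data": {"commands": [0,0.1,1.5,0,1,0,0.1,4,0,1,0,0.1,6.5,0,1,0,0.1,8.5,0,1,0,0.1,9.6,0,1,0,0.1,10.3,0,1,0,0.1,10.6,0,1,0,0.1,10.7,0,1,0,0.1,10.7,0,1]}}

```text
time: 17.05
eef_pos: [0.4367, -0.334, 0.0459]
tool_rot: [[0.484, 0.875, 0.001], [0.875, -0.484, -0.001], [-0.0, 0.001, -1.0]]
ft_force: [-0.4, -0.6, -2.0]
width: 0.0536
```

Request:
{"op": "servo_tool", "data": {"commands": [0.1,0,0.1,0,1,0.1,0,0.2,0,1,0.1,0,0.3,0,1,0.1,0,0.3,0,1,0.1,0,0.3,0,1]}}

```text
time: 17.47
eef_pos: [0.4367, -0.3331, 0.0425]
tool_rot: [[0.485, 0.875, 0.0], [0.875, -0.485, -0.0], [-0.0, 0.0, -1.0]]
ft_force: [-0.4, -0.0, -1.0]
width: 0.0538
```

Request:
{"op": "servo_tool", "data": {"commands": [0,0,0.05,0,1,0,0,0.1,0,1,0,0,0.1,0,1]}}

```text
time: 17.72
eef_pos: [0.4366, -0.333, 0.0412]
tool_rot: [[0.485, 0.875, -0.0], [0.875, -0.485, 0.0], [-0.0, -0.0, -1.0]]
ft_force: [-0.4, 0.3, -1.1]
width: 0.0539
```

Request:
{"op": "servo_tool", "data": {"commands": [0,0,0.05,0,1,0,0,0.1,0,1,0,0,0.1,0,1]}}

```text
time: 17.97
eef_pos: [0.4367, -0.3331, 0.0408]
tool_rot: [[0.485, 0.875, 0.0], [0.875, -0.485, -0.0], [-0.0, 0.0, -1.0]]
ft_force: [-2.2, 1.8, 5.4]
width: 0.0532
```

Request:
{"op": "servo_tool", "data": {"commands": [0,0,0,0,-0.35,0,0,0,0,-0.45,0,0,0,0,-0.6,0,0,0,0,-0.75,0,0,0,0,-0.75,0,0,-0.5,0,-0.75,0,0,-2,0,-0.75,0,0,-5,0,-0.75,0,0,-8,0,-0.75,0,0,-10.5,0,-1]}}

```text
time: 18.8
eef_pos: [0.4368, -0.3331, 0.1475]
tool_rot: [[0.485, 0.875, 0.001], [0.875, -0.485, -0.001], [-0.0, 0.001, -1.0]]
ft_force: [1.4, -0.5, 0.3]
width: 0.0844
```

```bash
python3 go.py .5845 .366 .15 124; python3 wr.py w7 small_blue_saucer;python3 chk.py wrist .4367 -.333 .027 .0632
```

```text
pos [ 0.4368 -0.3331  0.1475] a 61.0 shift cm [ 68.31 -20.95  -0.28] turn -63.0 w 0.0844 F [ 1.4 -0.5  0.3] q6 -8.3 t 18.8
small_blue_saucer (array([ 0.4367, -0.3327]), 'zt', np.float64(0.0223), 'zmed', np.float64(0.0179), 'rms', np.float64(0.0005), '')
(np.int64(1039), array([ 0.4377, -0.3332]), np.float64(2e-05), np.float64(0.0646))
```

View pics/w7.png

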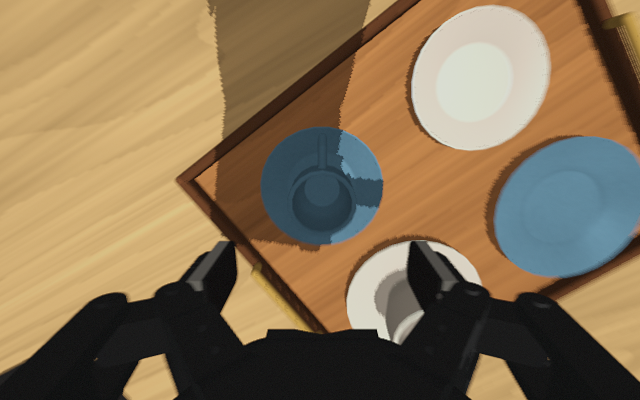

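Request:
{"op": "servo_tool", "data": {"commands": [2,-0.6,0,-5,-1,5,-1.5,0,-11,-1,8.5,-2.6,0,-17,-1,12,-3.7,0,-23,-1,15.5,-4.8,0,-29,-1,19,-5.8,0,-35,-1,22.5,-6.9,0,-41,-1,26,-8,0,-47,-1,29.5,-9,0,-53,-1,33,-10.1,0,-58,-1]}}

```text
time: 19.78
eef_pos: [0.5078, 0.0064, 0.1445]
tool_rot: [[-0.49, 0.872, -0.001], [0.872, 0.49, -0.0], [0.001, -0.001, -1.0]]
ft_force: [0.9, 0.1, -1.2]
width: 0.0855
```

```bash
python3 go.py .5835 .3655 .15 124
```

```text
pos [0.5078 0.0064 0.1445] a 119.3 shift cm [27.61 24.19 -0.57] turn -4.7 w 0.0855 F [ 0.9  0.1 -1.2] q6 -28.6 t 19.7833
```

Request:
{"op": "servo_tool", "data": {"commands": [3,2.6,0,-2,-1,6,5.2,0,-4,-1,9,7.8,0,-5,-1,12,10.4,0,-5,-1,15,13,0,-5,-1,18,15.5,0,-5,-1,21,18.1,0,-5,-1,24,20.7,0,-5,-1,26.5,22.9,0,-5,-1,27.9,24.1,0,-5,-1]}}

```text
time: 20.62
eef_pos: [0.5833, 0.369, 0.1434]
tool_rot: [[-0.561, 0.828, -0.001], [0.828, 0.561, -0.0], [0.001, -0.001, -1.0]]
ft_force: [-1.0, -0.6, -0.3]
width: 0.0857
```

Request:
{"op": "servo_tool", "data": {"commands": [0,0,0,0,-0.75,0,0,0,0,-0.75,0,0,0,0,-0.75]}}

```text
time: 20.87
eef_pos: [0.5831, 0.3646, 0.1442]
tool_rot: [[-0.559, 0.829, -0.002], [0.829, 0.559, -0.001], [-0.0, -0.002, -1.0]]
ft_force: [0.2, -0.7, 0.2]
width: 0.0748
```

```bash
python3 go.py .584 .3655 .031 124;python3 wr.py w8 small_white_cup_center
```

```text
pos [0.5831 0.3646 0.1442] a 124.0 shift cm [ 0.03  0.15 11.32] turn 0.0 w 0.0748 F [ 0.2 -0.7  0.2] q6 -2.0 t 20.8667
small_white_cup_center (array([0.5846, 0.3659]), 'zt', np.float64(0.0562), 'zmed', np.float64(0.0355), 'rms', np.float64(0.0008), 'handle dir -147 n208')
```

View pics/w8.png

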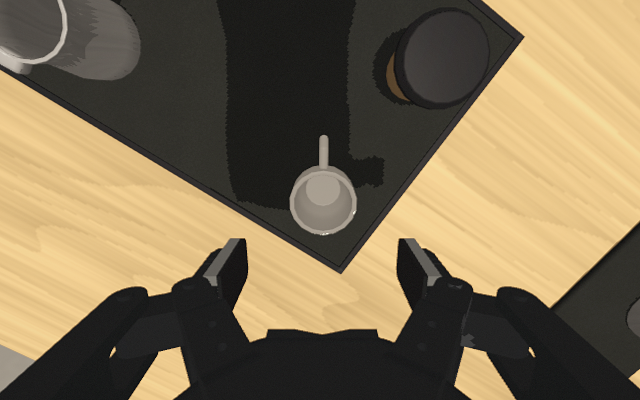

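The small white cup (323,200) is aligned, handle perpendicular to the jaws, with nothing near the fingers.

Request:
{"op": "servo_tool", "data": {"commands": [0,0.2,2,0,-0.75,0,0.2,4,0,-0.75,0,0.2,6,0,-0.75,0,0.2,8,0,-0.75,0,0.2,10,0,-0.75,0,0.2,11,0,-0.75,0,0.2,11.3,0,-0.75,0,0.2,11.3,0,-0.75,0,0.2,11.3,0,-0.75]}}

```text
time: 21.72
eef_pos: [0.5859, 0.3665, 0.0334]
tool_rot: [[-0.559, 0.829, 0.001], [0.829, 0.559, 0.001], [-0.0, 0.001, -1.0]]
ft_force: [0.3, 0.0, 0.5]
width: 0.0747
```

```bash
python3 go.py .5843 .3657 .031 124
```

```text
pos [0.5859 0.3665 0.0334] a 124.0 shift cm [ 0.03 -0.18  0.24] turn -0.0 w 0.0747 F [0.3 0.  0.5] q6 -2.0 t 21.7167
```

Request:
{"op": "servo_tool", "data": {"commands": [0,-0.1,0.1,0,-0.75,0,-0.1,0.1,0,1,0,-0.1,0.1,0,1,0,-0.1,0.1,0,1,0,-0.1,0.1,0,1,0,-0.1,0.1,0,1,0,-0.1,0.1,0,1,0,-0.1,0.1,0,1]}}

```text
time: 22.38
eef_pos: [0.585, 0.3663, 0.0326]
tool_rot: [[-0.559, 0.829, 0.002], [0.829, 0.559, 0.001], [-0.0, 0.002, -1.0]]
ft_force: [-0.8, -0.6, 6.4]
width: 0.0537
```

```bash
python3 go.py .419 -.176 .15 124
```

```text
pos [0.585  0.3663 0.0326] a 124.0 shift cm [-35.67 -44.08 -11.81] turn 0.0 w 0.0537 F [-0.8 -0.6  6.4] q6 -2.0 t 22.3833
```

Request:
{"op": "servo_tool", "data": {"commands": [0,0,-1,0,1,0,0,-3,0,1,0,0,-5.5,0,1,0,0,-8,0,1,0,0,-10,0,1,0,0,-11.5,0,1,-0.3,-0.4,-12,0,1,-1.2,-1.5,-12,0,1,-2.8,-3.4,-12,0,1,-4.4,-5.4,-12,0,1]}}

```text
time: 23.22
eef_pos: [0.5637, 0.2987, 0.1506]
tool_rot: [[-0.56, 0.828, -0.001], [0.828, 0.56, -0.001], [-0.0, -0.001, -1.0]]
ft_force: [0.0, -0.7, -1.2]
width: 0.0542
```

Request:
{"op": "servo_tool", "data": {"commands": [-1.8,-2.2,0,0,1,-3.6,-4.4,0,0,1,-5.4,-6.7,0,0,1,-7.2,-8.9,0,0,1,-9,-11.1,0,0,1,-10.8,-13.3,0,0,1,-12.6,-15.5,0,0,1,-14.4,-17.8,0,0,1,-16.2,-20,0,0,1,-18,-22.2,0,0,1]}}

```text
time: 24.05
eef_pos: [0.4797, 0.0246, 0.151]
tool_rot: [[-0.559, 0.829, -0.001], [0.829, 0.559, -0.0], [0.0, -0.001, -1.0]]
ft_force: [0.5, -0.1, -1.4]
width: 0.0536
```

Request:
{"op": "servo_tool", "data": {"commands": [-1.8,-2.2,0,0,1,-3.6,-4.4,0,0,1,-5.4,-6.7,0,0,1,-7.2,-8.9,0,0,1,-9,-11.1,0,0,1,-10.8,-13.3,0,0,1,-12.2,-15.1,0,0,1,-13.1,-16.2,0,0,1,-13.3,-16.5,0,0,1,-13.3,-16.5,0,0,1]}}

```text
time: 24.88
eef_pos: [0.4178, -0.1772, 0.1511]
tool_rot: [[-0.558, 0.83, -0.001], [0.83, 0.558, 0.0], [0.0, -0.0, -1.0]]
ft_force: [-0.7, -0.9, -1.2]
width: 0.0535
```

Request:
{"op": "servo_tool", "data": {"commands": [0,0,0,0,1,0,0,0,0,1]}}

```text
time: 25.05
eef_pos: [0.4187, -0.1759, 0.1512]
tool_rot: [[-0.56, 0.829, -0.0], [0.829, 0.56, 0.0], [0.0, -0.0, -1.0]]
ft_force: [0.7, -0.7, -1.8]
width: 0.0535
```

```bash
python3 go.py .4195 -.176 .044; python3 wr.py w9 small_white_saucer
```

```text
pos [ 0.4187 -0.1759  0.1512] a 124.1 shift cm [-0.06  0.06 10.72] turn None w 0.0535 F [ 0.7 -0.7 -1.8] q6 -56.8 t 25.05
small_white_saucer (array([ 0.421, -0.176]), 'zt', np.float64(0.022), 'zmed', np.float64(0.0155), 'rms', np.float64(0.0217), '')
```

View pics/w9.png

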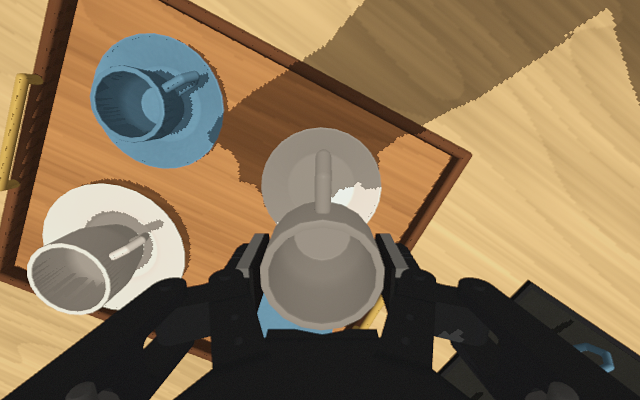

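Cup held over the small white saucer (320,175). The two placed cups are standing properly.

Request:
{"op": "servo_tool", "data": {"commands": [0,0.1,1.5,0,1,0,0.1,4,0,1,0,0.1,6.5,0,1,0,0.1,8.5,0,1,0,0.1,9.6,0,1,0,0.1,10.3,0,1,0,0.1,10.6,0,1,0,0.1,10.7,0,1,0,0.1,10.7,0,1]}}

```text
time: 25.9
eef_pos: [0.42, -0.176, 0.0447]
tool_rot: [[-0.56, 0.829, 0.001], [0.829, 0.56, -0.0], [-0.001, 0.0, -1.0]]
ft_force: [0.5, 0.0, -1.3]
width: 0.0535
```

Request:
{"op": "servo_tool", "data": {"commands": [0,0,0.1,0,1,0,0,0.2,0,1,0,0,0.25,0,1,0,0,0.25,0,1,0,0,0.25,0,1]}}

```text
time: 26.32
eef_pos: [0.4196, -0.1761, 0.042]
tool_rot: [[-0.559, 0.829, 0.0], [0.829, 0.559, -0.0], [-0.0, 0.0, -1.0]]
ft_force: [0.3, 0.6, -1.2]
width: 0.0536
```

Request:
{"op": "servo_tool", "data": {"commands": [0,0,0.05,0,1,0,0,0.1,0,1,0,0,0.1,0,1]}}

```text
time: 26.57
eef_pos: [0.4194, -0.176, 0.0407]
tool_rot: [[-0.559, 0.829, -0.0], [0.829, 0.559, -0.0], [0.0, -0.0, -1.0]]
ft_force: [0.1, 0.4, -1.5]
width: 0.0535
```

Request:
{"op": "servo_tool", "data": {"commands": [0,0,0.05,0,1,0,0,0.1,0,1,0,0,0.1,0,1]}}

```text
time: 26.82
eef_pos: [0.4195, -0.176, 0.0397]
tool_rot: [[-0.559, 0.829, -0.0], [0.829, 0.559, -0.0], [0.0, -0.0, -1.0]]
ft_force: [0.1, -0.6, -2.0]
width: 0.0537
```

Request:
{"op": "servo_tool", "data": {"commands": [0,0,0.05,0,1,0,0,0.1,0,1,0,0,0.1,0,1]}}

```text
time: 27.07
eef_pos: [0.4195, -0.176, 0.0395]
tool_rot: [[-0.559, 0.829, 0.0], [0.829, 0.559, -0.0], [-0.0, 0.0, -1.0]]
ft_force: [-2.8, 1.3, 9.4]
width: 0.0537
```

Contact made (fz +9.4 N). Releasing.

Request:
{"op": "servo_tool", "data": {"commands": [0,0,0,0,-0.35,0,0,0,0,-0.45,0,0,0,0,-0.6,0,0,0,0,-0.75,0,0,0,0,-0.75,0,0,-0.5,0,-0.75,0,0,-2,0,-0.75,0,0,-5,0,-0.75,0,0,-8,0,-0.75,0,0,-10.5,0,-1]}}

```text
time: 27.9
eef_pos: [0.4195, -0.176, 0.1459]
tool_rot: [[-0.559, 0.829, 0.0], [0.829, 0.559, -0.0], [-0.001, 0.0, -1.0]]
ft_force: [0.6, -0.7, -0.2]
width: 0.084
```

```bash
python3 go.py .4495 .135 .155 71; python3 wr.py w10 small_white_saucer;python3 chk.py wrist .4195 -.176 .027 .0632
```

```text
pos [ 0.4195 -0.176   0.1459] a 124.0 shift cm [24.1  19.88 -0.92] turn 53.0 w 0.084 F [ 0.6 -0.7 -0.2] q6 -56.8 t 27.9
small_white_saucer (array([ 0.4204, -0.1762]), 'zt', np.float64(0.0222), 'zmed', np.float64(0.018), 'rms', np.float64(0.0004), '')
(np.int64(1055), array([ 0.4198, -0.1764]), np.float64(2e-05), np.float64(0.0645))
```

View pics/w10.png

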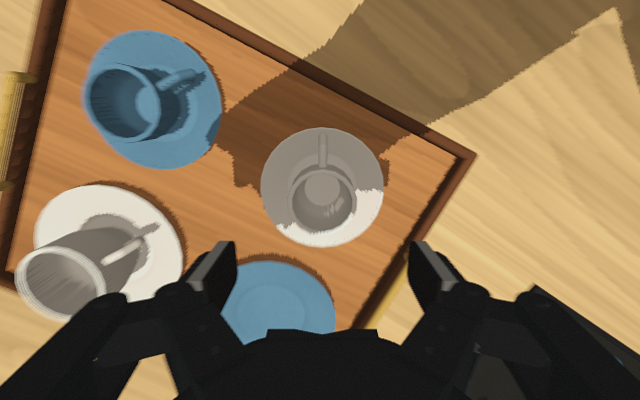

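Small white cup is centred to within 1 mm. Now the large blue cup.

Request:
{"op": "servo_tool", "data": {"commands": [1.5,1.3,-0.3,5,-1,4,3.3,-0.6,11,-1,6.7,5.5,-0.9,17,-1,9.4,7.8,-0.9,23,-1,12.1,10,-0.9,29,-1,14.8,12.2,-0.9,35,-1,17.5,14.5,-0.9,41,-1,20.2,16.7,-0.9,47,-1,22.8,18.8,-0.9,53,-1,24.1,19.9,-0.9,53,-1]}}

```text
time: 28.88
eef_pos: [0.4491, 0.1381, 0.1517]
tool_rot: [[0.331, 0.944, -0.001], [0.944, -0.331, 0.0], [-0.0, -0.001, -1.0]]
ft_force: [-0.1, -0.4, 0.8]
width: 0.0855
```

Request:
{"op": "servo_tool", "data": {"commands": [0,0,0,0,-1,0,0,0,0,-1,0,0,0,0,-1]}}

```text
time: 29.13
eef_pos: [0.449, 0.1346, 0.152]
tool_rot: [[0.325, 0.946, -0.002], [0.946, -0.325, -0.001], [-0.001, -0.001, -1.0]]
ft_force: [-0.2, -0.3, -0.1]
width: 0.0853
```

```bash
python3 go.py .4495 .135 .038 71;python3 wr.py w11 large_blue_cup_center
```

```text
pos [0.449  0.1346 0.152 ] a 71.1 shift cm [ 0.07  0.05 11.39] turn 0.1 w 0.0853 F [-0.2 -0.3 -0.1] q6 35.6 t 29.1333
large_blue_cup_center (array([0.449 , 0.1344]), 'zt', np.float64(0.0701), 'zmed', np.float64(0.0385), 'rms', np.float64(0.0001), 'handle dir 161 n201')
```

View pics/w11.png

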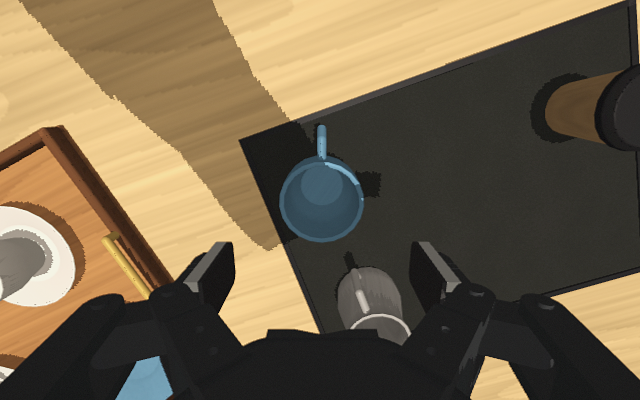

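The large blue cup (321,198) is centred between the fingers, with the milk jug (375,300) clear. Descending.

Request:
{"op": "servo_tool", "data": {"commands": [0,0,2,0,-1,0,0,4,0,-1,0,0,6,0,-1,0,0,8,0,-1,0,0,10,0,-1,0,0,11.2,0,-1,0,0,11.5,0,-1,0,0,11.5,0,-1,0,0,11.5,0,-1]}}

```text
time: 29.98
eef_pos: [0.45, 0.1346, 0.0383]
tool_rot: [[0.326, 0.945, 0.0], [0.945, -0.326, -0.0], [0.0, 0.0, -1.0]]
ft_force: [0.1, -0.9, 0.3]
width: 0.0856
```

```bash
python3 go.py .4492 .1346 .038 71
```

```text
pos [0.45   0.1346 0.0383] a 71.0 shift cm [-0.02 -0.07  0.03] turn -0.0 w 0.0856 F [ 0.1 -0.9  0.3] q6 35.7 t 29.9833
```

Request:
{"op": "servo_tool", "data": {"commands": [0,0,0,0,1,0,0,0,0,1,0,0,0,0,1,0,0,0,0,1,0,0,0,0,1,0,0,0,0,1,0,0,0,0,1,0,0,0,0,1]}}

```text
time: 30.65
eef_pos: [0.4504, 0.135, 0.0391]
tool_rot: [[0.326, 0.946, 0.002], [0.946, -0.326, -0.0], [0.001, 0.002, -1.0]]
ft_force: [-1.1, -2.0, 8.2]
width: 0.0662
```

```bash
python3 go.py .5665 -.143 .15 71
```

```text
pos [0.4504 0.135  0.0391] a 71.0 shift cm [-22.5   20.05 -11.06] turn 0.0 w 0.0662 F [-1.1 -2.   8.2] q6 35.7 t 30.65
```

Request:
{"op": "servo_tool", "data": {"commands": [0,0,-1,0,1,0,0,-3,0,1,0,0,-5.5,0,1,0,0,-8,0,1,0,0,-10,0,1,0,0,-11.5,0,1,0,0,-12,0,1,-1,0.9,-12,0,1,-2.8,2.5,-12,0,1,-4.8,4.3,-12,0,1]}}

```text
time: 31.48
eef_pos: [0.4745, 0.0756, 0.1577]
tool_rot: [[0.323, 0.946, -0.0], [0.946, -0.323, 0.0], [0.0, -0.0, -1.0]]
ft_force: [0.5, -0.7, -2.8]
width: 0.0663
```

Request:
{"op": "servo_tool", "data": {"commands": [-2.1,1.9,0,0,1,-4.2,3.7,0,0,1,-6.3,5.6,0,0,1,-8.4,7.5,0,0,1,-10.5,9.4,0,0,1,-12.6,11.2,0,0,1,-14.7,13.1,0,0,1,-16.6,14.8,0,0,1,-17.7,15.8,0,0,1,-17.7,15.8,0,0,1]}}

```text
time: 32.32
eef_pos: [0.5673, -0.1456, 0.157]
tool_rot: [[0.328, 0.945, -0.0], [0.945, -0.328, -0.001], [-0.001, 0.0, -1.0]]
ft_force: [-0.5, 0.9, -2.4]
width: 0.0663
```

Request:
{"op": "servo_tool", "data": {"commands": [0,0,0,0,1,0,0,0,0,1]}}

```text
time: 32.48
eef_pos: [0.5658, -0.1424, 0.1574]
tool_rot: [[0.325, 0.946, -0.001], [0.946, -0.325, 0.001], [0.0, -0.001, -1.0]]
ft_force: [0.7, 0.1, -2.3]
width: 0.0664
```

```bash
python3 go.py .5665 -.143 .05; python3 wr.py w12 large_blue_saucer
```

```text
pos [ 0.5658 -0.1424  0.1574] a 71.0 shift cm [-0.04  0.1  10.74] turn None w 0.0664 F [ 0.7  0.1 -2.3] q6 4.8 t 32.4833
large_blue_saucer (array([ 0.6352, -0.1659]), 'zt', np.float64(0.1882), 'zmed', np.float64(0.1675), 'rms', np.float64(0.0244), '')
```

View pics/w12.png

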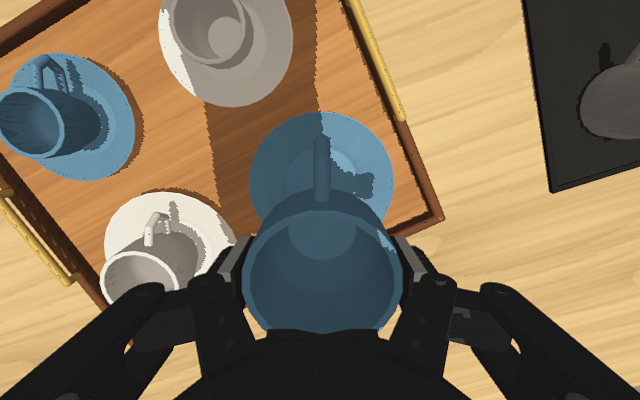

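The saucer (edges at columns 249 and 394) is centred under the held cup. This fit caught the cup itself (z 0.17), so I'm ignoring it and using the earlier fits.

Request:
{"op": "servo_tool", "data": {"commands": [0,0.1,1.5,0,1,0,0.1,4,0,1,0,0.1,6.5,0,1,0,0.1,8.5,0,1,0,0.1,9.6,0,1,0,0.1,10.3,0,1,0,0.1,10.6,0,1,0,0.1,10.6,0,1,0,0.1,10.6,0,1]}}

```text
time: 33.33
eef_pos: [0.5679, -0.1432, 0.0526]
tool_rot: [[0.325, 0.946, 0.001], [0.946, -0.325, -0.0], [0.0, 0.001, -1.0]]
ft_force: [0.1, 0.3, -2.2]
width: 0.0658
```

Request:
{"op": "servo_tool", "data": {"commands": [0,0,0.1,0,1,0,0,0.2,0,1,0,0,0.3,0,1,0,0,0.3,0,1,0,0,0.3,0,1]}}

```text
time: 33.75
eef_pos: [0.5675, -0.1435, 0.0489]
tool_rot: [[0.325, 0.946, 0.0], [0.946, -0.325, -0.0], [-0.0, 0.0, -1.0]]
ft_force: [-0.8, -0.3, -1.5]
width: 0.066
```

Request:
{"op": "servo_tool", "data": {"commands": [0,0,0.05,0,1,0,0,0.1,0,1,0,0,0.15,0,1,0,0,0.15,0,1]}}

```text
time: 34.08
eef_pos: [0.5674, -0.1434, 0.0472]
tool_rot: [[0.325, 0.946, -0.0], [0.946, -0.325, -0.0], [-0.0, -0.0, -1.0]]
ft_force: [-1.3, 0.1, -3.0]
width: 0.0661
```

Request:
{"op": "servo_tool", "data": {"commands": [0,0,0.05,0,1,0,0,0.1,0,1,0,0,0.1,0,1]}}

```text
time: 34.33
eef_pos: [0.5675, -0.1434, 0.0463]
tool_rot: [[0.325, 0.946, -0.0], [0.946, -0.325, -0.0], [-0.0, 0.0, -1.0]]
ft_force: [-0.4, 0.3, -2.8]
width: 0.0664
```

Request:
{"op": "servo_tool", "data": {"commands": [0,0,0.05,0,1,0,0,0.1,0,1,0,0,0.1,0,1]}}

```text
time: 34.58
eef_pos: [0.5675, -0.1434, 0.0462]
tool_rot: [[0.325, 0.946, 0.001], [0.946, -0.325, -0.0], [-0.0, 0.001, -1.0]]
ft_force: [-3.0, 0.6, 7.5]
width: 0.066
```

Contact. Releasing.

Request:
{"op": "servo_tool", "data": {"commands": [0,0,0,0,-0.65,0,0,0,0,-0.75,0,0,0,0,-0.9,0,0,0,0,-1,0,0,0,0,-1,0,0,-0.5,0,-1,0,0,-2,0,-1,0,0,-5,0,-1,0,0,-8,0,-1,0,0,-10.5,0,-1]}}

```text
time: 35.42
eef_pos: [0.5676, -0.1435, 0.1525]
tool_rot: [[0.325, 0.946, 0.001], [0.946, -0.325, -0.0], [-0.0, 0.001, -1.0]]
ft_force: [0.7, 0.2, 0.3]
width: 0.0853
```

Request:
{"op": "servo_tool", "data": {"commands": [0,-2,-2,0,-1,0,-5,-5,0,-1,0,-8,-8,0,-1,0,-11,-11,0,-1,0,-13,-13,0,-1,0,-13,-13,0,-1,0,-13,-13,0,-1,0,-13,-13,0,-1]}}

```text
time: 36.08
eef_pos: [0.4448, -0.1012, 0.2803]
tool_rot: [[0.325, 0.946, 0.001], [0.946, -0.325, -0.0], [-0.0, 0.001, -1.0]]
ft_force: [-0.2, -0.3, -0.6]
width: 0.0853
```

```bash
python3 wr.py w13 large_white_saucer small_white_saucer large_blue_saucer small_blue_saucer
python3 - <<'E'
from h import *
from chk import ring
for c in ['wrist','scene']:
    cal=viewer.calibration(c);im,d=viewer.capture(c);W=world(c,cal,d);save('f_'+c,im)
    for n,g,R,zr in [('LW',(.5847,-.3094),.033,.0772),('SB',(.4377,-.3332),.027,.0632),('SW',(.4198,-.1764),.027,.0632),('LB',(.5675,-.1434),.033,.0772)]: print(c,n,ring(W,d,g,R,zr+(.002 if c=='scene' else 0)))
E
```

```text
large_white_saucer (array([ 0.5853, -0.3119]), 'zt', np.float64(0.0222), 'zmed', np.float64(0.0174), 'rms', np.float64(0.0184), '')
small_white_saucer (array([ 0.4199, -0.1754]), 'zt', np.float64(0.0224), 'zmed', np.float64(0.0176), 'rms', np.float64(0.0142), '')
large_blue_saucer (array([ 0.5665, -0.1433]), 'zt', np.float64(0.0221), 'zmed', np.float64(0.0177), 'rms', np.float64(0.0187), '')
small_blue_saucer (array([ 0.437 , -0.3331]), 'zt', np.float64(0.0222), 'zmed', np.float64(0.017), 'rms', np.float64(0.0146), '')
wrist LW (np.int64(107), array([ 0.5842, -0.3095]), np.float64(2e-05), np.float64(0.0782))
wrist SB (np.int64(453), array([ 0.4375, -0.3328]), np.float64(2e-05), np.float64(0.0648))
wrist SW (np.int64(449), array([ 0.4195, -0.1758]), np.float64(2e-05), np.float64(0.0645))
wrist LB (np.int64(500), array([ 0.5663, -0.143 ]), np.float64(2e-05), np.float64(0.0783))
scene LW (np.int64(144), array([ 0.5831, -0.3092]), np.float64(0.00017), np.float64(0.0828))
scene SB (np.int64(101), array([ 0.4364, -0.3326]), np.float64(0.00023), np.float64(0.069))
scene SW (np.int64(93), array([ 0.4178, -0.176 ]), np.float64(0.00027), np.float64(0.069))
scene LB (np.int64(151), array([ 0.5653, -0.1426]), np.float64(0.00015), np.float64(0.0829))
```

View pics/w13.png

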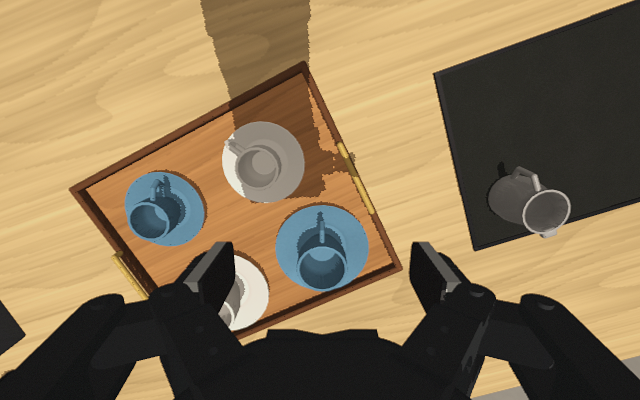

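View pics/f_scene.png

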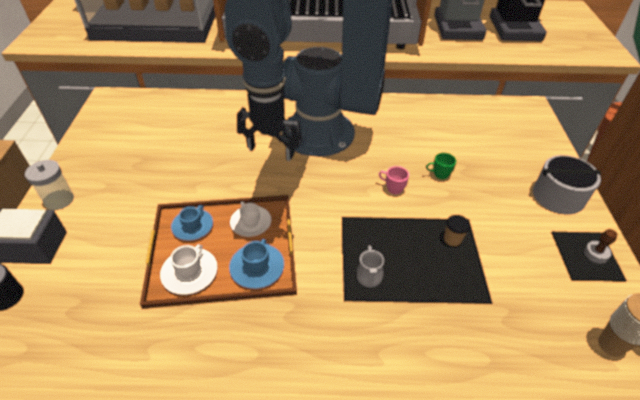

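All four cups stand in the middle of their matching saucers. The jug (370,267) and takeaway cup (455,230) are where they were, and the gripper is clear. Handing in.

```bash
python3 -c "
from cell import robot; print(robot.finish_job())"
```

```text
the job is handed in; nothing more can be done
None
```

All four cups are standing upright in their own saucers, and I handed the job in at about 36 s of the 128 s allowed. I gripped each cup across its handle and lowered it until the wrist force showed contact. Only then did I open the fingers and lift clear.

**Cup placement:** close-up wrist views taken while working put each cup about 1 to 2.5 mm from its saucer's centre, against the 10 mm limit. The cup rims read 1 to 1.5 mm above the nominal height, within the 4 mm allowed.

**Other items:** in the last scene picture the milk jug, takeaway cup, and the pink and green look-alikes appear where they started. I judged these by eye and did not measure them again.

**Checks that failed or disagreed:**
- **Saucer positions:** the fixed cameras and the wrist camera differed by 2–4 mm in x. I aimed mostly by the wrist camera.
- **Last saucer fits:** these had poor residuals (14–19 mm) because the cups cover the saucers, so they are only a rough confirmation. The large blue saucer never got a clean close-up fit; the large blue cup reads within about 1 mm of that rough fit and within about 3 mm of the fixed-camera estimates.
- **Recognition misses:** one fit picked up the held cup instead of the large blue saucer. One top-camera check of the large white saucer found nothing. I ignored both.

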